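Refit the module rack and hang up the ring cores

TASK

Get the electronics bench ready for the next class: switch the module rack off with its lever, and only then stand each loose module upright and fully down in an empty place of the rack without disturbing the modules beside it, and switch the rack fully on again once all are in. Also hang every loose ring core on a slanted peg of the wooden stand, one core to a peg and pushed home against the panel, at whatever moment you like. Leave everything else on the bench where it is.

Things in the scene. Friction and masses are not known exactly. Their poses are not given: they have to be found in the camera images.
- module1: loose plug-in module: plain white upright block 52 (its x) x 24 (its y) x 56 mm tall, about 120 g, green side faces, black top with two flush brass jacks. Origin: centre of its underside, z up. Starts standing on the table; the same either way round. Best gripped across its 52 mm length.
- module2: loose plug-in module: plain white upright block 52 (its x) x 24 (its y) x 56 mm tall, about 120 g, green side faces, black top with two flush brass jacks. Origin: centre of its underside, z up. Starts standing on the table; the same either way round. Best gripped across its 52 mm length.
- gap1: one of the rack's two empty places, a brass strip on its floor. Origin: centre of the place on the floor (table + 12 mm), z up. A module's x goes along its x; y runs along the row. Places are 28 mm apart: a 24 mm module has 2 mm to each neighbour. In x, 7 mm thick rails, 12 mm above the floor, stand 29 mm off centre; 6 mm cheeks, 40 mm above the floor, end the row.
- gap2: one of the rack's two empty places, a brass strip on its floor. Origin: centre of the place on the floor (table + 12 mm), z up. A module's x goes along its x; y runs along the row. Places are 28 mm apart: a 24 mm module has 2 mm to each neighbour. In x, 7 mm thick rails, 12 mm above the floor, stand 29 mm off centre; 6 mm cheeks, 40 mm above the floor, end the row.
- n0: neighbour: a module of the same kind already standing loose in the rack; to be left in place. Origin: centre of its underside.
- n1: neighbour: a module of the same kind already standing loose in the rack; to be left in place. Origin: centre of its underside.
- n2: neighbour: a module of the same kind already standing loose in the rack; to be left in place. Origin: centre of its underside.
- n3: neighbour: a module of the same kind already standing loose in the rack; to be left in place. Origin: centre of its underside.
- n4: neighbour: a module of the same kind already standing loose in the rack; to be left in place. Origin: centre of its underside.
- power (a joint): the rack's toggle lever, rad: 0 = ON (leans 29 deg towards the rack's -x, the robot's side), 1.0 = OFF (leans 29 deg to the rack's +x). Starts near 0. Stays where it is left, about 1 N at the tip moves it.
- power_tip (a point): centre of the black ball (26 mm) on the end of the lever, which is 80 mm from the pivot; the 10 mm steel stalk is below it. The lever stands on a 50 mm wide block at the +y end of the rack and swings in the rack's x-z plane (x as the gaps' x). Pivot 34 mm and ball centre 104 to 114 mm above the table.
- power_base: the grey block under the lever, fixed to the rack, 70 x 50 x 25 mm; origin: centre of its underside, 12 mm above the table; axes as the rack's, x pointing away from the robot. The lever's pivot is 22 mm above it.
- core1: loose dark ferrite ring core (may be absent): plain ring, outside 54 mm, hole 26 mm, 22 mm high, about 150 g, starting flat on the table. Origin: the middle of the ring (in the hole, half way up); z along the ring's axis.
- core2: loose dark ferrite ring core (may be absent): plain ring, outside 54 mm, hole 26 mm, 22 mm high, about 150 g, starting flat on the table. Origin: the middle of the ring (in the hole, half way up); z along the ring's axis.
- core3: loose dark ferrite ring core (may be absent): plain ring, outside 54 mm, hole 26 mm, 22 mm high, about 150 g, starting flat on the table. Origin: the middle of the ring (in the hole, half way up); z along the ring's axis.
- seat1 (a point): point on the axis of a fixed steel peg of the wooden stand, 11 mm out from its sloped panel: a core pushed home has its middle within 6 mm of it. Peg 16 mm thick, round end, 60 mm out of the panel. z: along the peg outwards (50 deg up, to the robot's side), y: level along the stand, x: up the slope. Pegs 100 mm apart, feet 60 mm above the table; panel 80 mm along the slope, square to the pegs.
- seat2 (a point): point on the axis of a fixed steel peg of the wooden stand, 11 mm out from its sloped panel: a core pushed home has its middle within 6 mm of it. Peg 16 mm thick, round end, 60 mm out of the panel. z: along the peg outwards (50 deg up, to the robot's side), y: level along the stand, x: up the slope. Pegs 100 mm apart, feet 60 mm above the table; panel 80 mm along the slope, square to the pegs.
- seat3 (a point): point on the axis of a fixed steel peg of the wooden stand, 11 mm out from its sloped panel: a core pushed home has its middle within 6 mm of it. Peg 16 mm thick, round end, 60 mm out of the panel. z: along the peg outwards (50 deg up, to the robot's side), y: level along the stand, x: up the slope. Pegs 100 mm apart, feet 60 mm above the table; panel 80 mm along the slope, square to the pegs.
- screwdriver: bystander: loose black-handled screwdriver, 110 mm, lying between rack and stand. Origin: centre of its underside.
- heatsink: bystander: loose ribbed aluminium heat sink 30 x 30 x 22 mm. Origin: centre of its underside.
- relay: bystander: loose clear relay 28 x 22 x 20 mm. Origin: centre of its underside.
- meter: bystander: loose grey multimeter 140 x 75 x 34 mm. Origin: centre of its underside.
- pliers: bystander: loose black-handled cutters, 120 mm, lying to the right of the rack. Origin: centre of its underside.
- jar: bystander: loose screw jar, 56 mm across, 70 mm tall. Origin: centre of its underside.
There are look-alikes about, which are no part of the job. What is shaped like the core2 but purple or red is not meant.

How it is judged:
By the outcome, as a careful person would: the job done as asked, in the order asked, and still so for the second after the job is handed in, with the robot touching nothing.
Of core1, core2, core3 only 2 to 3 are there at a start; the rules pass over those that are not, and their reading is None.
At some moment in a run one of core1, core2, core3 may be knocked a few centimetres aside while the robot is not near it.
It also fails if it takes over 210 s, if anything falls off the work surface, if the arm or the gripper's body presses on something with over 40 N, if the wrist force passes 120 N, or if a joint passes its speed limit or range.

ROBOT

A 6-joint arm with a two-finger parallel gripper is mounted at the origin on the work surface. World frame = base frame: x ahead of the robot, y to its left, z up, the work surface at z = 0. Lengths are in m, angles in rad, forces in N, time in s.
With the tool pointing down it reaches from about 0.325 to 0.85 m from the base axis. Payload 4.4 kg.
Tool frame: the origin (TCP) lies at the very end of the fingers, on their centre line; the grasp point (between the pads) lies 19 mm behind it; z points along the fingers, y is the line along which they close (so a half turn about z gives the same grasp; the last joint's range is limited). The gripper opens to 94 mm and grips with 3 to 60 N. Pads are 16 mm wide; open, the fingers measure 119 mm over their backs; the gripper's body (75 mm by 177 mm) begins 78 mm behind the grasp point.
Start: joints at [1.002, 0.207, 1.542, -0, 1.393, -0.15], TCP at [0.234, 0.525, 0.205] pointing down, gripper open.
Joint ranges: [-2.73, 2.73], [-0.86, 2.22], [0.23, 2.46], [-1.11, 4.25], [0.08, 2.63], [-2.82, 2.82]. Speed limits (rad/s): [2.79, 2.79, 3.14, 3.14, 3.14, 3.14].

INTERFACE

Orientations are given as a rotation vector (axis times angle).
In Python, from rig import env, kinematics, viewer gives the robot as it stands. Calls block until the motion is done:
- env.move_to(position, orientation): joint-space move of the TCP to a pose.
- env.servo_line(position, rate=0.15, orientation=None, guard=None): straight line of the TCP; orientation=None keeps the orientation; rate is the mean speed in m/s. With guard (N) it stops when the force on the tool has changed by that much, and returns True; else False.
- env.movej(angles): joint-space move.
- env.command_gripper(opening, squeeze=None): finger opening in m; squeeze is the grip in N (None keeps the last); returns when the fingers have stopped.
- env.sleep(seconds).
- kinematics.solve_ik(position, orientation): joint angles nearest the present ones, or None.
- viewer.grab_frame(name): name is "side" or "top"; returns a dict with "pixels" (384x512x3 uint8, blue, green, red), "intrinsics" (3x3 intrinsics, pixels), "origin" and "orientation" of the camera in the world. Camera axes: x right, y up, looking along -z (the intrinsics and any distortion apply to the point x, -y, -z); pixel columns grow to the right and rows downward; lengths in m; the calibration is good to about 2 mm. A picture is of the moment at which its call begins. There is no depth.
A pose or a line that the arm cannot do raises env.Unreachable and nothing moves.
- env.job_done(): hands the job in; it is judged then, once.
Readings, each from a call of its own:
- env.read_clock(): time.
- env.read_qpos(): joint angles.
- env.read_dq(): joint speeds.
- env.read_effort(): joint torques, N m.
- env.read_position(): TCP position.
- env.read_orientation(): TCP orientation.
- env.read_wrist_force(): force on the tool from outside, world axes, zero at the start.
- env.read_torque(): the same for the moment, N m.
- env.read_finger_gap(): finger opening in m.
- env.read_grip_force(): force on a finger pad.
Only numpy, scipy, OpenCV 4.12 (cv2) and the standard library are available. Lean on these libraries where they do the work, as an engineer would, in place of code of your own. Each camera call takes 0.05 s, during which the arm holds its last target. There are 200 camera calls.

## Working session

There is one attempt and no reset: what is moved stays moved. The work goes in short steps, each a Python script; the robot and the scene stay as the last script left them, time stands still between calls to the robot, and variables do not carry over. Pictures are saved under pics/ and viewed, at most 14 in all, crops included, and the job is handed in when it is done.

```bash
ls; mkdir -p pics; python3 - <<'E'
from rig import env,kinematics,viewer
import cv2
for n in("side","top"):
    f=viewer.grab_frame(n); cv2.imwrite(f"pics/{n}0.png",cv2.resize(f["pixels"],(800,600),interpolation=cv2.INTER_CUBIC))
    print(n,f["intrinsics"],f["origin"],f["orientation"],[k for k in f])
print(env.read_clock())
E
```

```text
pics
side [[407.22217248   0.         251.70053458]
 [  0.         407.22217248 193.775055  ]
 [  0.           0.           1.        ]] [-0.0632074  -0.65194405  0.98468719] [ 0.75042463 -0.31469182 -0.71340583] ['pixels', 'intrinsics', 'origin', 'orientation']
top [[359.03474901   0.         261.91760732]
 [  0.         359.03474901 199.89906384]
 [  0.           0.           1.        ]] [0.40559567 0.0160957  1.25462   ] [ 0.11838527 -0.10430447 -1.59124021] ['pixels', 'intrinsics', 'origin', 'orientation']
0.1
```

View pics/side0.png

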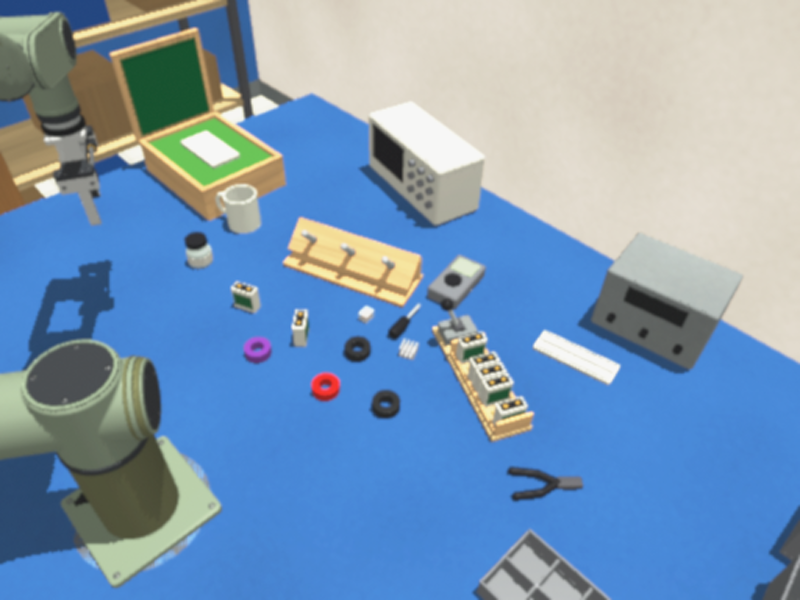

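View pics/top0.png

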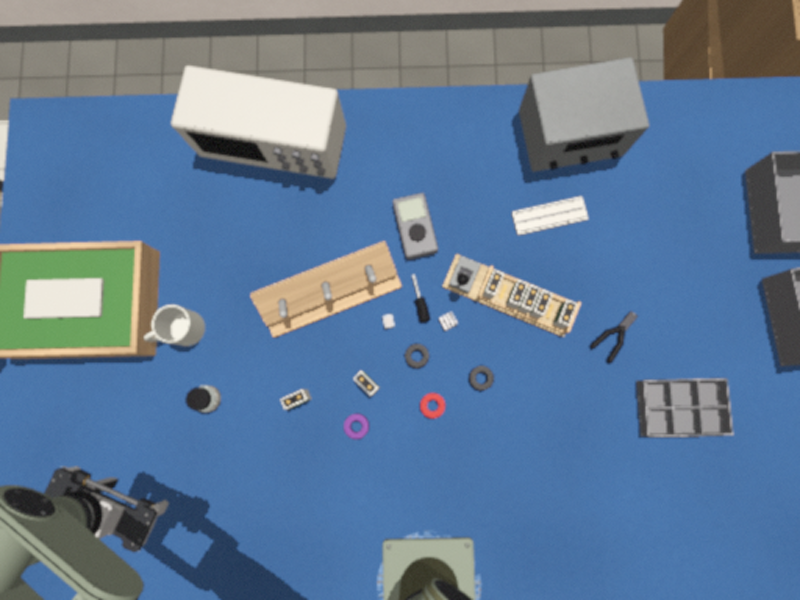

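Top view (800x600 scale): the dark cores are at (417,355) and (481,378). The purple (356,427) and red (432,405) rings are look-alikes. The modules are at (295,400) and (366,383), the stand with 3 pegs is on the left, and the rack runs from (465,275) to (570,315). Next I'll enlarge both views.

```bash
cat > h.py <<'E'
import numpy as np, cv2
from rig import env,kinematics,viewer
from scipy.spatial.transform import Rotation as R
def cam(f): return f["intrinsics"],np.array(f["origin"]),R.from_rotvec(f["orientation"]).as_matrix()
def proj(f,P):
    K,o,M=cam(f); c=(np.atleast_2d(P)-o)@M; c=c*[1,-1,-1]; u=c@K.T; return u[:,:2]/u[:,2:]
def back(f,uv,z):
    K,o,M=cam(f); uv=np.atleast_2d(uv).astype(float)
    d=np.c_[uv,np.ones(len(uv))]@np.linalg.inv(K).T*[1,-1,-1]@M.T
    return o+d*((z-o[2])/d[:,2])[:,None]
def tri(fa,ua,fb,ub):
    A=[];b=[]
    for f,u in((fa,ua),(fb,ub)):
        _,o,_=cam(f); d=back(f,u,0)[0]-o; d/=np.linalg.norm(d); Q=np.eye(3)-np.outer(d,d); A.append(Q); b.append(Q@o)
    return np.linalg.lstsq(np.vstack(A),np.hstack(b),rcond=None)[0]
def crop(f,x0,y0,x1,y1,s,name):
    im=cv2.resize(f["pixels"][y0:y1,x0:x1],None,fx=s,fy=s,interpolation=cv2.INTER_CUBIC)
    for x in range(x0-x0%20+20,x1,20): cv2.putText(im,str(x),(int((x-x0)*s),8),0,.3,(255,255,255)); cv2.line(im,(int((x-x0)*s),10),(int((x-x0)*s),14),(255,255,255))
    for y in range(y0-y0%20+20,y1,20): cv2.putText(im,str(y),(0,int((y-y0)*s)),0,.3,(255,255,255)); cv2.line(im,(20,int((y-y0)*s)),(24,int((y-y0)*s)),(255,255,255))
    cv2.imwrite("pics/"+name,im)
E
python3 - <<'E'
from h import *
import pickle
F={n:viewer.grab_frame(n) for n in("top","side")}
pickle.dump(F,open("F0.pkl","wb"))
crop(F["top"],155,150,285,255,6,"t_left.png")
crop(F["top"],255,155,385,255,6,"t_right.png")
crop(F["side"],265,190,350,285,6,"s_rack.png")
crop(F["side"],145,135,277,275,4.2,"s_left.png")
t=F["top"]
print(back(t,np.array([[417,355],[481,378],[295,400],[366,383]])*.64,0.022))
E
```

```text
[[ 0.48612235  0.01025674  0.022     ]
 [ 0.43277999 -0.12799439  0.022     ]
 [ 0.39449707  0.27801326  0.022     ]
 [ 0.42767878  0.12300538  0.022     ]]
```

View pics/t_left.png

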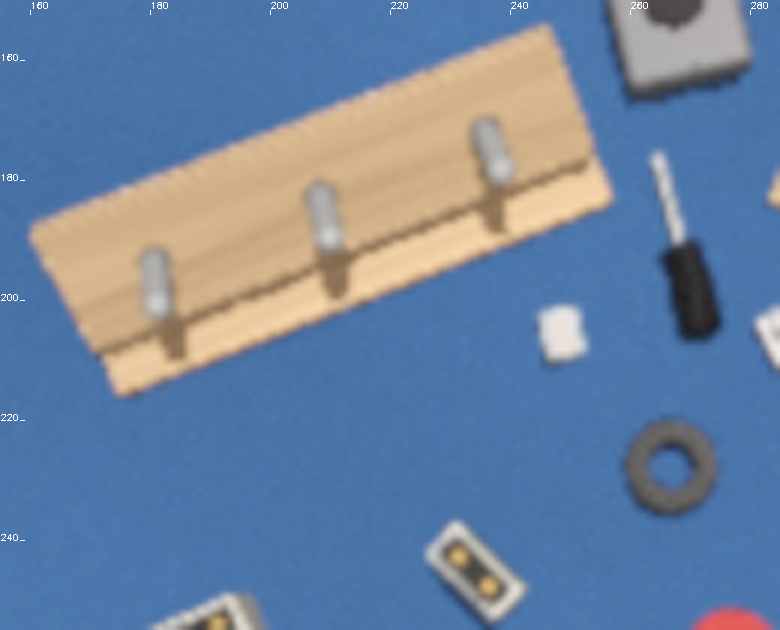

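View pics/t_right.png

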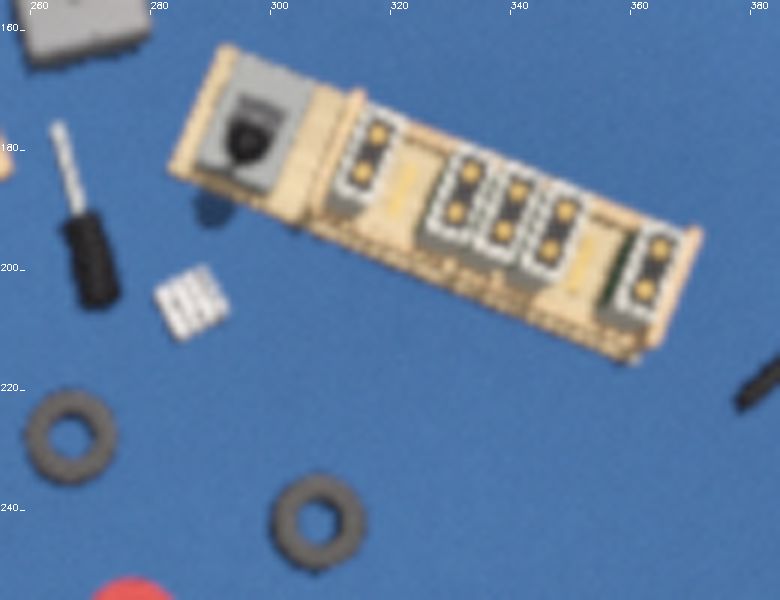

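View pics/s_rack.png

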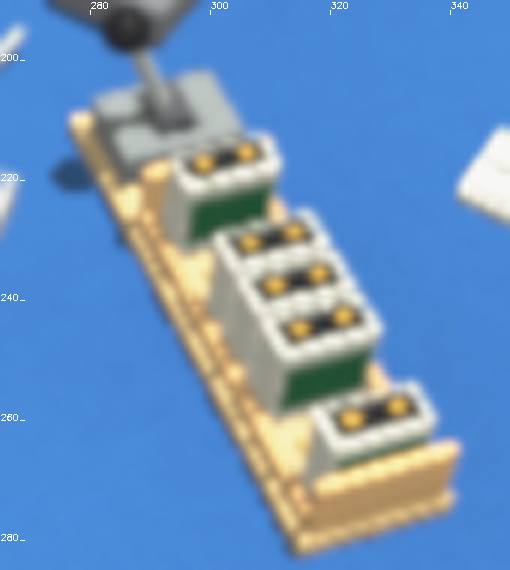

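View pics/s_left.png

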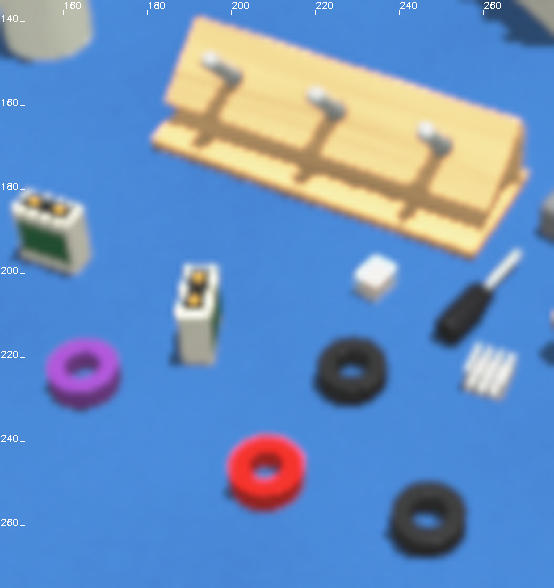

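Both views show the rack row, starting at the lever end, as n0, gap, n1, n2, n3, gap, n4. In the top view the gaps are near (321,187) and (351,199). The dark rings are at about (266,227) and (308,242) in the top view and (228,223) and (247,258) in the side view, so those are the cores. Only two cores are present. The red and purple rings fall under the exclusion.

```bash
cat > meas.py <<'E'
from h import *
from scipy.optimize import least_squares
def refine(f,uv,r=2.2,kind="brass",it=6):
    im=f["pixels"].astype(float); b,g,rr=im[...,0],im[...,1],im[...,2]
    w=np.clip((rr-b)-40,0,None) if kind=="brass" else np.clip(110-im.max(2),0,None)
    yy,xx=np.mgrid[:w.shape[0],:w.shape[1]]; c=np.array(uv,float)
    for _ in range(it):
        m=w*(((xx-c[0])**2+(yy-c[1])**2)<r*r)
        if m.sum()==0: return np.array(uv)
        c=np.array([(m*xx).sum(),(m*yy).sum()])/m.sum()
    return c
def fit(fs,obs,model,x0):
    """obs: list of (cam,uv list) ; model(x)->points list matching"""
    fun=lambda x: np.concatenate([(proj(f,model(x))-uv).ravel() for f,uv in zip(fs,obs)])
    s=least_squares(fun,x0,x_scale=[.01]*2+[.1]*(len(x0)-2),loss="soft_l1"); return s.x,fun(s.x).reshape(len(fs),-1,2)
def rot(a): return np.array([[np.cos(a),-np.sin(a)],[np.sin(a),np.cos(a)]])
E
cat > m1.py <<'E'
from meas import *
import pickle
F=pickle.load(open("F0.pkl","rb")); T,S=F["top"],F["side"]
cv=lambda a,x0,y0,s: np.array([x0,y0])+(np.array(a,float)+.5)/s-.5
t=cv([(378,135),(362,172),(471,174),(456,212),(518,192),(503,231),(566,211),(549,250),(660,249),(644,290)],255,155,6)
s=cv([(247,153),(204,163),(294,232),(250,243),(319,274),(275,286),(344,317),(300,328),(398,406),(352,419)],265,190,6)
t2=np.array([refine(T,p) for p in t]); s2=np.array([refine(S,p) for p in s])
print("refine shift",abs(t2-t).max(),abs(s2-s).max())
K=np.array([0,2,3,4,6])
def rack(x):
    # x: x,y of centre place k=3, yaw, jack half spacing
    P=[]
    for k in K:
        for sg in(1,-1):
            q=rot(x[2])@np.array([sg*x[3],(3-k)*.028]); P.append([x[0]+q[0],x[1]+q[1],.068])
    return np.array(P)
for fs,ob in(([T,S],[t2,s2]),([T],[t2]),([S],[s2])):
    x,r=fit(fs,ob,rack,[.52,-.17,-.35,.01]); print("rack",x.round(4),"rms px",np.sqrt((r**2).mean()).round(2), "mean res",r.mean(1).round(2).tolist())
bt=cv([(459,555),(488,586)],155,150,6); bs=cv([(199,277),(194,300)],145,135,4.2)
at=np.array([(302,397),(288,403)])*.64-.2; as_=cv([(60,209),(35,202)],145,135,4.2)
for n,tt,ss in(("A",at,as_),("B",bt,bs)):
    tt=np.array([refine(T,p) for p in tt]); ss=np.array([refine(S,p) for p in ss])
    for f,u in((T,tt),(S,ss)):
        p=back(f,u,.056); d=p[0]-p[1]; print(n,p.mean(0).round(4),"yaw",np.arctan2(d[1],d[0]).round(3),"sep",np.linalg.norm(d).round(4))
for n,u,v in(("c1",(266,227),(228,223)),("c2",(308,242),(247,258))):
    a=refine(T,u,9,"dark");b=refine(S,v,10,"dark");print(n,a,b,back(T,a,.015),back(S,b,.012),tri(T,a,S,b))
pt=cv([(157,306),(331,238),(502,172)],155,150,6); ps=cv([(208,61),(316,96),(428,131)],145,135,4.2)
ft=cv([(155,252),(319,187),(486,122)],155,150,6); fs_=cv([(232,77),(335,110),(440,147)],145,135,4.2)
for i in range(3): print("peg tip",tri(T,pt[i],S,ps[i]).round(4),"foot",tri(T,ft[i],S,fs_[i]).round(4))
c,sn=np.cos(np.radians(50)),np.sin(np.radians(50))
def stand(x):
    P=[]
    for k in(1,0,-1):
        for d in(.054,.004):
            q=rot(x[2])@np.array([-d*c,k*.1]); P.append([x[0]+q[0],x[1]+q[1],.06+d*sn])
    return np.array(P)
x,r=fit([T,S],[np.stack([pt,ft],1).reshape(-1,2),np.stack([ps,fs_],1).reshape(-1,2)],stand,[.6,.2,.3]); print("stand",x,r.round(1).tolist())
b1=cv((247,135),255,155,6);b2=cv((128,30),265,190,6); print("ball",tri(T,b1,S,b2))
for u in((558,332),): print("relay",back(T,cv(u,155,150,6),.02))
print("sink",back(T,cv((192,303),255,155,6),.022))
E
python3 m1.py
```

```text
refine shift 0.3421985815602966 0.23573281452658534
rack [ 0.6025 -0.2351 -0.4247  0.0119] rms px 0.18 mean res [[-0.24, 0.02], [0.15, 0.16]]
rack [ 0.6026 -0.2359 -0.4238  0.012 ] rms px 0.08 mean res [[0.0, 0.0]]
rack [ 0.6027 -0.2344 -0.4252  0.0118] rms px 0.04 mean res [[-0.0, 0.0]]
A [0.3975 0.2754 0.056 ] yaw -1.162 sep 0.0247
A [0.3981 0.2777 0.056 ] yaw -1.166 sep 0.0232
B [0.4285 0.1225 0.056 ] yaw 0.771 sep 0.0234
B [0.4288 0.1241 0.056 ] yaw 0.779 sep 0.0236
c1 [265.92107069 228.61153054] [228.1677456  223.53208404] [[0.4817949  0.01364813 0.015     ]] [[0.48286624 0.01050105 0.012     ]] [0.48316832 0.01287994 0.00955389]
c2 [306.90883352 242.60475651] [246.34743654 258.84798407] [[ 0.43067862 -0.12553372  0.015     ]] [[ 0.43118639 -0.12938216  0.012     ]] [ 0.43178344 -0.12698607  0.00879923]
peg tip [0.5734 0.2889 0.101 ] foot [0.6084 0.3021 0.0577]
peg tip [0.6091 0.194  0.1011] foot [0.6439 0.2089 0.058 ]
peg tip [0.6438 0.0997 0.1029] foot [0.6783 0.1147 0.0572]
stand [0.64208036 0.20673042 0.35900129] [[[0.1, -0.2], [-0.2, 1.7], [-0.2, -0.2], [0.2, 1.6], [-0.2, -0.4], [-0.1, 1.6]], [[0.5, -0.1], [0.4, -0.5], [0.0, -0.2], [0.4, -0.3], [-0.4, 0.1], [0.9, -0.7]]]
ball [ 0.64003602 -0.08620508  0.10628226]
relay [[0.56501148 0.07524936 0.02      ]]
sink [[ 0.56093946 -0.05973396  0.022     ]]
```

Everything agrees: heights, peg spacing and rack pitch all match the description. Next is the lever to OFF.

```bash
cat >> h.py <<'E'
RX,YAW=np.array([.6026,-.2351]),-.4247
STAND=np.array([.6421,.2067]); SY=.357
ex=np.array([np.cos(YAW),np.sin(YAW)]); ey=np.array([-ex[1],ex[0]])
def down(a):
    "tool-down rotvec with closing axis at world angle a; picks the half turn nearest to the middle of joint 6"
    z=np.array([0,0,-1.]); y=np.array([np.cos(a),np.sin(a),0]); return frame(y,z)
def frame(y,z): return R.from_matrix(np.c_[np.cross(y,z),y,z]).as_rotvec()
def best(p,o):
    c=[]
    for k in(0,np.pi):
        oo=(R.from_rotvec(o)*R.from_euler("z",k)).as_rotvec(); q=kinematics.solve_ik(p,oo)
        if q is not None: c.append((abs(q[5]),k,oo,q))
    assert c,("no ik",p); return min(c,key=lambda t:t[:2])[2]
def go(xy,z,o): env.move_to(np.r_[xy,z],o)
def line(xy,z,rate=.15,guard=None): return env.servo_line(np.r_[xy,z],rate=rate,guard=guard)
def state(m=""): print(m,"t",round(env.read_clock(),1),"p",np.round(env.read_position(),4),"F",np.round(env.read_wrist_force(),1),"gap",round(env.read_finger_gap(),4))
E
python3 - <<'E'
from h import *
b=np.array([.640,-.0862])
o=best(np.r_[b-.05*ex,.2],down(YAW+np.pi/2))
env.command_gripper(0.0); state()
go(b-.05*ex,.2,o); line(b-.05*ex,.096,.2); state("down")
print(line(b+.08*ex,.096,.08,guard=10)); state("pushed")
line(b-.0*ex,.096,.2); line(b-.0*ex,.2,.3); 
go(np.array([.40,.28]),.2,best(np.array([.40,.28,.2]),down(-1.16+np.pi/2))); state()
import pickle
F={n:viewer.grab_frame(n) for n in("top","side")}; pickle.dump(F,open("F1.pkl","wb"))
crop(F["top"],280,150,330,205,6,"a.png");crop(F["side"],265,180,330,240,6,"b.png")
a,b=cv2.imread("pics/a.png"),cv2.imread("pics/b.png");h=max(a.shape[0],b.shape[0])
cv2.imwrite("pics/lever1.png",np.hstack([cv2.copyMakeBorder(i,0,h-i.shape[0],0,0,0) for i in(a,b)]))
E
```

```text
t 1.6 p [0.2339 0.5253 0.2054] F [-0.4 -0.2 -0.7] gap 0.0004
down t 4.7 p [ 0.5952 -0.0654  0.0968] F [0.5 0.2 0.3] gap 0.0006
True
pushed t 5.8 p [ 0.6775 -0.1037  0.0942] F [-1.8  0.2  1.2] gap 0.0007
 t 8.3 p [0.4003 0.2795 0.1995] F [ 0.7 -0.4  0.2] gap 0.0006
```

View pics/lever1.png

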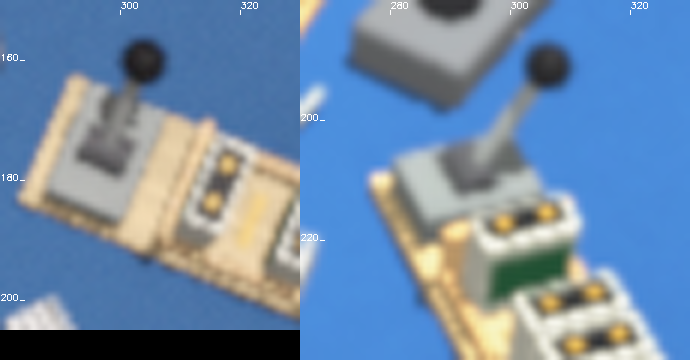

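The lever now leans to +x, with the ball at top (304,160) and side (306,191). I'll check its angle.

```bash
python3 - <<'E'
from h import *
import pickle
F=pickle.load(open("F1.pkl","rb"))
u=np.array([280,150])+(np.array([144,61])+.5)/6-.5; v=np.array([265,180])+(np.array([247,66])+.5)/6-.5
p=tri(F["top"],u,F["side"],v); print(p,(p[:2]-RX)@ex,(p[:2]-RX)@ey)
E
```

```text
[ 0.69851488 -0.11478046  0.10509074] 0.03781666933695225 0.1491521176892662
```

It is fully OFF: ball at rack x = +38 mm, expected +39. For module A, I'll squeeze it across its width to centre it, then back off and use its now known position to calibrate the cameras against the robot.

```bash
cat > center.py <<'E'
from meas import *
import pickle
def center(xy,yaw):
    "squeeze gently across y and then across x, both centred on the same TCP; leaves the module standing there"
    for a in(yaw+np.pi/2,yaw):
        o=best(np.r_[xy,.10],down(a)); env.command_gripper(.090)
        go(xy,.10,o); line(xy,.022,.15); state("at"); env.command_gripper(0.0,8); state("squeezed")
        if a!=yaw: env.command_gripper(.06); line(xy,.10,.3)
E
python3 - <<'E'
from center import *
A=np.array([.3978,.2765]); center(A,-1.164)
pA=env.read_position()[:2]
env.command_gripper(.09); line(A,.12,.3); go(A+[-.04,.12],.25,best(np.r_[A+[-.04,.12],.25],down(-1.164)))
F={n:viewer.grab_frame(n) for n in("top","side")}; pickle.dump(F,open("F2.pkl","wb"))
print("robot",pA)
for n in F:
    f=F[n]; g=proj(f,[[*(pA+s*.0119*np.array([np.cos(-1.164),np.sin(-1.164)])),.056] for s in(1,-1)])
    u=np.array([refine(f,p) for p in g]); p=back(f,u,.056); d=p[0]-p[1]
    print(n,g.round(1).tolist(),u.round(1).tolist(),p.mean(0).round(4),np.arctan2(d[1],d[0]).round(3),np.linalg.norm(d).round(4))
crop(F["top"],155,220,215,280,6,"a.png");crop(F["side"],135,165,205,225,6,"b.png")
cv2.imwrite("pics/A.png",np.hstack([cv2.imread("pics/a.png"),cv2.imread("pics/b.png")]))
state()
E
```

```text
at t 11.0 p [0.3995 0.2773 0.0236] F [-0.3 -0.5  0.2] gap 0.0903
squeezed t 12.0 p [0.3977 0.2764 0.0219] F [-0.9  1.2  0.5] gap 0.0242
at t 15.8 p [0.3983 0.2767 0.0224] F [ 0.1 -0.   0.4] gap 0.0902
squeezed t 16.5 p [0.3979 0.2767 0.0223] F [0.4 1.  2.2] gap 0.052
robot [0.39793379 0.27668599]
top [[190.3, 253.6], [183.7, 256.6]] [[191.0, 253.2], [184.1, 256.2]] [0.3991 0.2751 0.056 ] -1.185 0.0247
side [[158.9, 184.7], [152.7, 182.7]] [[159.0, 184.4], [153.0, 182.5]] [0.399  0.2773 0.056 ] -1.169 0.0234
 t 18.6 p [0.357  0.3945 0.247 ] F [-0.3 -0.4 -0.2] gap 0.0896
```

View pics/A.png

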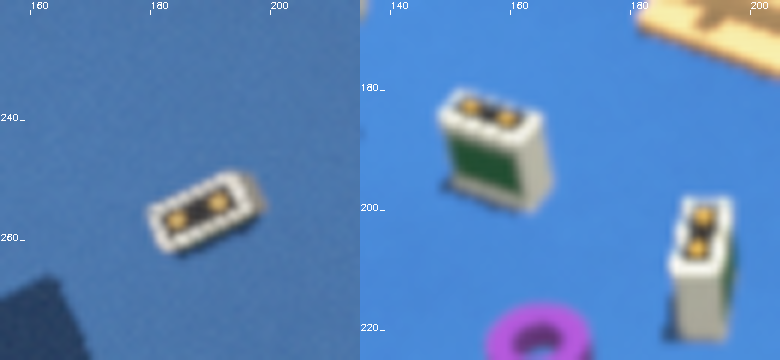

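The robot-to-camera bias is only about (+1, −0.4) mm and mostly across the rack row, so I'll correct for it. I'll grasp A, hover over gap1 and look before going in.

```bash
cat >> h.py <<'E'
RX=np.array([.6016,-.2348]); G1=RX+.056*ey; G2=RX-.056*ey
def take(xy,yaw):
    o=best(np.r_[xy,.12],down(yaw)); go(xy,.12,o); line(xy,.022,.15); env.sleep(.2); env.command_gripper(0,30); state("grip"); line(xy,.16,.25)
def hover(g):
    o=best(np.r_[g,.16],down(YAW)); go(g,.16,o); line(g,.098,.15); env.sleep(.4); state("hover")
def hoverpic(n):
    import pickle
    F={k:viewer.grab_frame(k) for k in("top","side")}; pickle.dump(F,open(n+".pkl","wb"))
    crop(F["top"],285,150,375,220,5,"a.png");crop(F["side"],270,185,340,285,5,"b.png")
    a,b=cv2.imread("pics/a.png"),cv2.imread("pics/b.png");h=max(a.shape[0],b.shape[0])
    cv2.imwrite(f"pics/{n}.png",np.hstack([cv2.copyMakeBorder(i,0,h-i.shape[0],0,0,0) for i in(a,b)]))
E
python3 - <<'E'
from h import *
take(np.array([.3979,.2767]),-1.168); hover(G1); hoverpic("hovA")
E
```

```text
grip t 21.0 p [0.3979 0.2767 0.022 ] F [ 1.  -0.6  0.7] gap 0.0515
hover t 24.6 p [ 0.6251 -0.184   0.0988] F [ 0.3  0.3 -0.8] gap 0.0518
```

View pics/hovA.png

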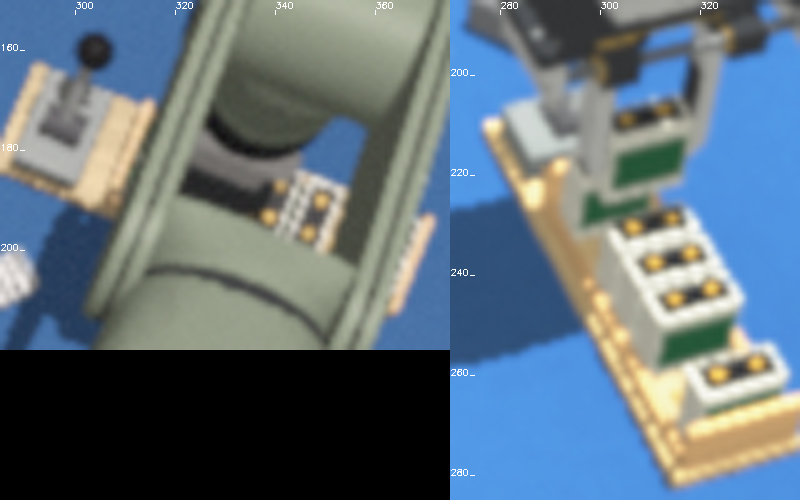

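The side view shows the held module at (309,212), level and parallel, above the gap between n0 and n1. I'll do a numeric check with its jacks, then insert.

```bash
cat > ins.py <<'E'
from meas import *
import pickle
def check(n,g,k):
    S=pickle.load(open(n+".pkl","rb"))["side"]; zt=env.read_position()[2]+.034
    u=np.array([refine(S,p) for p in proj(S,[[*(g+s*.0119*ex),zt] for s in(1,-1)])])
    h=back(S,u,zt)[:,:2]
    # neighbours' jacks in the same picture, row positions
    def nb(j): 
        c=RX+(3-j)*.028*ey; v=np.array([refine(S,p) for p in proj(S,[[*(c+s*.0119*ex),.068] for s in(1,-1)])]); return back(S,v,.068)[:,:2].mean(0)
    row=lambda p:((p-RX)@ey).round(4)
    print("held row",row(h.mean(0)),"x",((h.mean(0)-RX)@ex).round(4),"nbrs",{j:(row(nb(j)),((nb(j)-RX)@ex).round(4)) for j in k},"goal",row(g))
def insert(g):
    hit=line(g,.078,.04,guard=6); state(f"entry {hit}")
    if hit: return False
    hit=line(g,.033,.04,guard=8); state(f"bottom {hit}"); return env.read_position()[2]<.037
def release(g):
    env.command_gripper(.072); env.sleep(.2); line(g,.16,.2); state("released")
E
python3 - <<'E'
from ins import *
check("hovA",G1,(2,3,4,6))
E
```

```text
held row 0.0572 x 0.0017 nbrs {2: (np.float64(0.0287), np.float64(0.0013)), 3: (np.float64(0.0008), np.float64(0.001)), 4: (np.float64(-0.0272), np.float64(0.0007)), 6: (np.float64(-0.0832), np.float64(0.0007))} goal 0.056
```

The held module is within 0.5 mm of the gap centre relative to its neighbours, so I'll insert it.

```bash
python3 - <<'E'
from ins import *
if insert(G1):
    release(G1)
    B=np.array([.4287-.001,.1233+.0003])
    from center import center
    center(B,.775); env.command_gripper(0,30); state(); line(B,.16,.25); hover(G2); hoverpic("hovB"); check("hovB",G2,(0,1,2,3,4,6))
E
```

```text
entry False t 25.3 p [ 0.6246 -0.1837  0.0778] F [ 0.6 -0.3 -1.4] gap 0.0523
bottom True t 26.3 p [ 0.6243 -0.1836  0.034 ] F [-0.5  0.7  4.5] gap 0.0518
released t 27.9 p [ 0.6238 -0.1834  0.1587] F [-0.3 -0.6 -0.7] gap 0.072
at t 30.4 p [0.4287 0.1233 0.0224] F [-0.4  0.   0.6] gap 0.0899
squeezed t 31.4 p [0.4276 0.1236 0.0219] F [-0.3 -0.4  0. ] gap 0.0239
at t 35.3 p [0.4282 0.1236 0.0224] F [ 0.3 -0.4 -0.8] gap 0.09
squeezed t 36.0 p [0.4278 0.1236 0.0222] F [-0.4 -0.3  1.5] gap 0.0521
 t 36.2 p [0.4278 0.1236 0.0222] F [-0.9  0.1  4.2] gap 0.0519
hover t 39.5 p [ 0.5789 -0.2861  0.0988] F [ 0.8  0.5 -0.9] gap 0.0516
held row -0.0556 x 0.0015 nbrs {0: (np.float64(0.084), np.float64(0.0)), 1: (np.float64(0.056), np.float64(0.0)), 2: (np.float64(0.028), np.float64(0.0)), 3: (np.float64(0.0002), np.float64(0.0005)), 4: (np.float64(-0.028), np.float64(-0.0)), 6: (np.float64(-0.0836), np.float64(0.0006))} goal -0.056
```

View pics/hovB.png

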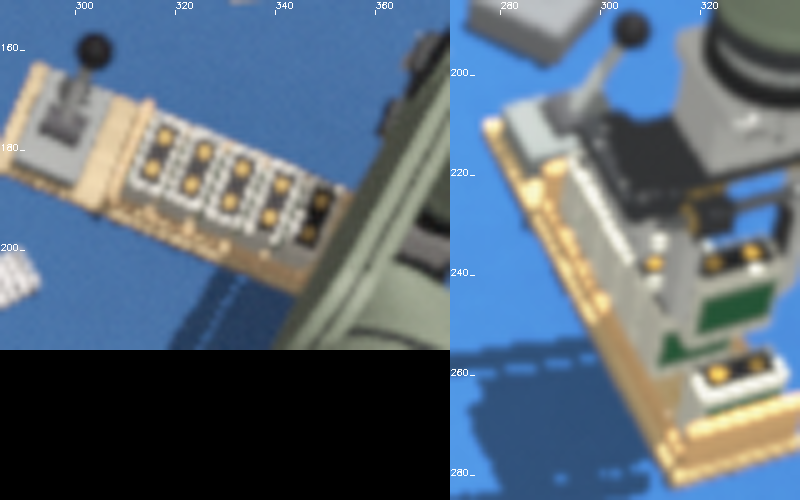

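Held module B is within 0.5 mm of gap2's centre, and A sits level in the row. I'll insert B, then switch the rack back on.

```bash
python3 - <<'E'
from ins import *
if insert(G2):
    release(G2)
    L=lambda x: RX+x*ex+.150*ey
    env.command_gripper(0)
    go(L(.085),.2,best(np.r_[L(.085),.2],down(YAW+np.pi/2))); line(L(.085),.096,.2); env.sleep(.2)
    print(line(L(-.035),.096,.08,guard=10)); p=env.read_position(); state("on"); print((p[:2]-RX)@ex)
    line(L(.04),.096,.2); line(L(.04),.2,.3)
    go([.40,.10],.3,best([.40,.10,.3],down(np.pi/2)))
    go([.35,.30],.3,best([.35,.30,.3],down(np.pi/2)))
    hoverpic("on")
    F=pickle.load(open("on.pkl","rb")); T,S=F["top"],F["side"]
    for n,u,v in(("c1",(266,227),(228,223)),("c2",(308,242),(247,258))):
        a=refine(T,u,9,"dark",15);b=refine(S,v,10,"dark",15);print(n,a,b,tri(T,a,S,b))
    state()
E
```

```text
entry False t 40.2 p [ 0.5785 -0.2858  0.0778] F [-0.6  0.3 -1.6] gap 0.0517
bottom True t 41.2 p [ 0.5782 -0.2856  0.0343] F [ 0.1 -0.6  4.1] gap 0.0515
released t 42.7 p [ 0.5777 -0.2853  0.1587] F [-0.4  0.5  0.1] gap 0.0719
True
on t 47.1 p [ 0.6478 -0.0908  0.0964] F [ 2.6 -1.3 -0.3] gap 0.0006
-0.017270700666210774
c1 [265.91144708 228.51691865] [228.16373588 223.54198207] [0.48340714 0.01298338 0.00925957]
c2 [306.82982562 242.63018641] [246.35966077 258.85991622] [ 0.43181191 -0.12682161  0.008523  ]
 t 50.4 p [0.3509 0.2988 0.2999] F [-0.5 -0.2  0.2] gap 0.0002
```

View pics/on.png

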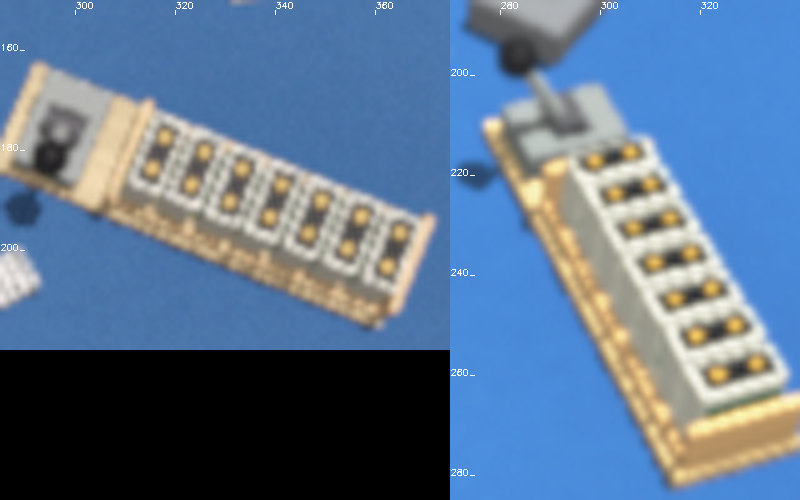

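All seven places are filled evenly and the lever leans to −x. I'll check the ball numerically, then pick core 1 and hang it on the left peg (k=+1).

```bash
cat > core.py <<'E'
from meas import *
import pickle
sx=np.array([np.cos(SY),np.sin(SY)]); sy=np.array([-sx[1],sx[0]])
out=np.r_[-sx*np.cos(np.radians(50)),np.sin(np.radians(50))]
BIAS=np.array([.001,-.0004])
def foot(k): return np.r_[STAND-BIAS+k*.1*sy,.06]
def look(u,v):
    T,S=viewer.grab_frame("top"),viewer.grab_frame("side")
    a=refine(T,u,9,"dark",15);b=refine(S,v,10,"dark",15);p=tri(T,a,S,b);print("core",a,b,p)
    assert .004<p[2]<.015; return p[:2]-BIAS
def pick(xy):
    a=SY+np.pi/2
    for ang,sq in((SY,6),(a,35)):
        o=best(np.r_[xy,.1],down(ang)); env.command_gripper(.09); go(xy,.1,o); line(xy,.004,.12,guard=8); env.sleep(.2)
        env.command_gripper(0,sq); state("grip")
        if ang==SY: env.command_gripper(.085); line(xy,.1,.3)
    line(xy,.2,.25)
def hang(k):
    f=foot(k); o0=frame(np.r_[sy,0],-out)
    o=best(f+.15*out,o0); assert kinematics.solve_ik(f+.003*out,o) is not None
    env.move_to(f+.15*out,o); env.servo_line(f+.085*out,rate=.15); env.sleep(.3); state("before peg")
    hit=env.servo_line(f+.045*out,rate=.05,guard=6); state(f"on peg {hit}")
    if hit: return False
    hit=env.servo_line(f-.003*out,rate=.04,guard=6); p=env.read_position(); state(f"home {hit}"); print("out",(p-f)@out); return True
def letgo(k):
    f=foot(k); env.command_gripper(.075); env.sleep(.3); env.servo_line(f+.15*out,rate=.2); state("left")
E
python3 - <<'E'
from core import *
F=pickle.load(open("on.pkl","rb"))
u=np.array([285,150])+(np.array([48,156])+.5)/5-.5; v=np.array([270,185])+(np.array([518-450,57])+.5)/5-.5
p=tri(F["top"],u,F["side"],v); print("ball",p,(p[:2]-RX)@ex)
xy=look((266,228),(228,223)); pick(xy); print(hang(1))
E
```

```text
ball [ 0.62984782 -0.08211447  0.10350952] -0.0371753375945391
core [265.90656205 228.53352354] [228.16960224 223.54426688] [0.48337975 0.01297968 0.00926621]
grip t 55.1 p [0.4826 0.0133 0.004 ] F [ 1.   0.  -0.5] gap 0.0526
grip t 59.8 p [0.4824 0.0133 0.004 ] F [ 0.2 -0.4  0.3] gap 0.054
before peg t 62.6 p [0.5551 0.2818 0.1261] F [ 0.2 -0.3 -1.8] gap 0.0537
on peg False t 63.5 p [0.5791 0.2907 0.0945] F [-0.1 -0.1 -1.8] gap 0.0541
home True t 64.5 p [0.6026 0.2995 0.0621] F [ 0.   0.  -0.8] gap 0.0542
out 0.004054495336580035
True
```

Lever confirmed fully ON (−38 mm). Core 1 touched the panel at the expected depth. I'll release it and do core 2 on the right peg.

```bash
python3 - <<'E'
from core import *
letgo(1)
p=np.array([.43,.0]); go(p,.3,best(np.r_[p-[0.05,-.1],.3],down(SY+np.pi/2)))
xy=look((306.8,242.6),(246.4,258.9)); pick(xy)
if hang(-1):
    letgo(-1); go([.35,.35],.3,best([.35,.35,.3],down(np.pi/2)))
    F={n:viewer.grab_frame(n) for n in("top","side")}; pickle.dump(F,open("F9.pkl","wb"))
    crop(F["top"],155,150,285,245,3,"a.png");crop(F["side"],170,130,290,240,3,"b.png")
    a,b=cv2.imread("pics/a.png"),cv2.imread("pics/b.png");h=max(a.shape[0],b.shape[0])
    cv2.imwrite("pics/hung.png",np.hstack([cv2.copyMakeBorder(i,0,h-i.shape[0],0,0,0) for i in(a,b)]))
E
```

```text
left t 66.2 p [0.5157 0.267  0.1745] F [ 0.7 -0.4  1. ] gap 0.0749
core [312.9488189 242.1023622] [246.35549497 258.87625839] [ 0.42728973 -0.14126094  0.02858087]Traceback (most recent call last):
  File "<stdin>", line 4, in <module>
  File "core.py", line 10, in look
    assert .004<p[2]<.015; return p[:2]-BIAS
           ^^^^^^^^^^^^^^
AssertionError
```

The arm covered core 2 in the top view, while the side view shows it unmoved. I'll step aside and look again.

```bash
python3 - <<'E'
from core import *
go([.35,.30],.3,best([.35,.30,.3],down(np.pi/2)))
xy=look((306.8,242.6),(246.4,258.9)); pick(xy)
if hang(-1):
    letgo(-1); go([.35,.35],.3,best([.35,.35,.3],down(np.pi/2)))
    F={n:viewer.grab_frame(n) for n in("top","side")}; pickle.dump(F,open("F9.pkl","wb"))
    crop(F["top"],155,150,285,245,3,"a.png");crop(F["side"],170,130,290,240,3,"b.png")
    a,b=cv2.imread("pics/a.png"),cv2.imread("pics/b.png");h=max(a.shape[0],b.shape[0])
    cv2.imwrite("pics/hung.png",np.hstack([cv2.copyMakeBorder(i,0,h-i.shape[0],0,0,0) for i in(a,b)]))
E
```

```text
core [306.9041769  242.66339066] [246.3547363  258.86338966] [ 0.43165795 -0.12701422  0.00884637]
grip t 73.3 p [ 0.4308 -0.1266  0.004 ] F [ 0.5 -1.2 -0.1] gap 0.0545
grip t 78.0 p [ 0.4307 -0.1267  0.004 ] F [ 0.6 -0.4 -0.2] gap 0.0533
before peg t 80.8 p [0.6251 0.0941 0.1261] F [ 0.4  0.9 -2.8] gap 0.0532
on peg False t 81.8 p [0.649  0.1033 0.0945] F [ 0.5 -0.4 -0.8] gap 0.0533
home True t 82.7 p [0.6719 0.1126 0.0621] F [ 0.1 -0.4 -2.1] gap 0.0533
out 0.004246515829440842
left t 84.4 p [0.5856 0.0798 0.1744] F [ 0.4 -0.2  0.5] gap 0.0751
```

View pics/hung.png

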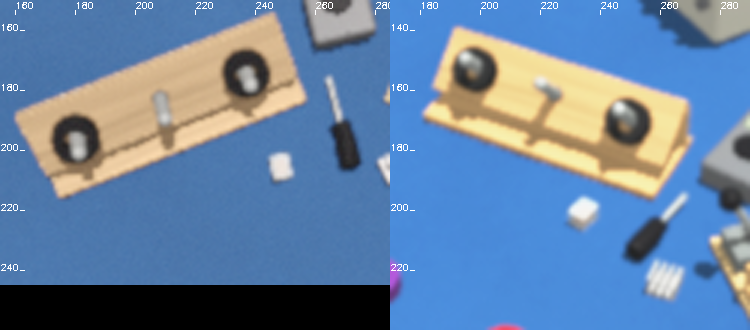

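Both cores sit flush on their pegs. One last look at the whole bench for a third core or anything disturbed.

```bash
python3 - <<'E'
from h import *
import pickle
F=pickle.load(open("F9.pkl","rb"))
cv2.imwrite("pics/final.png",np.hstack([cv2.resize(F[n]["pixels"],(400,300),interpolation=cv2.INTER_AREA) for n in F]))
E
```

```text
(no output)
```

View pics/final.png

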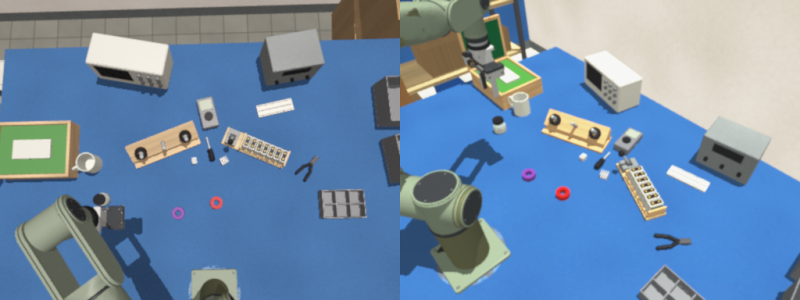

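The final pictures show no third core. Both cores are hung (top view (140,154) and (185,136)), the rack is full and on, and the bystanders are where they were.

```bash
python3 -c "
from rig import env
print(env.job_done(), env.read_clock())"
```

```text
the job is handed in; nothing more can be done
the job is handed in; nothing more can be done
```

I handed the job in at about 90 s: the rack was switched off, both modules were seated, the rack was switched fully on again, and the two cores present are hung home on the left and right pegs.

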